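Contact-test a cylindrical cell

ROBOT

A 6-joint arm with a two-finger parallel gripper is mounted at the origin on a cart in front of the work surface, level with it; the furniture and walls round the work are solid. World frame = base frame: x ahead of the robot, y to its left, z up, the work surface at z = 0. Lengths are in m, angles in rad, forces in N, time in s.
With the tool pointing down it reaches from about 0.35 to 0.85 m from the base axis. Payload 8.1 kg.
Tool frame: the origin (TCP) lies midway between the tips of the shut fingers; the grasp point (between the pads) lies 19 mm behind it (arm.tcp_to_grasp is the distance from the TCP to the grasp point, in m); z points along the fingers, y is the line along which they close (so a half turn about z gives the same grasp; the last joint's range is limited). The gripper opens to 85 mm and grips with 20 to 120 N. Pads are 22 mm wide; open, the fingers measure 114 mm over their backs; the gripper's body (76 mm by 85 mm) begins 54 mm behind the grasp point. The pads swing forward as they close: fully open they stand 13 mm farther back than shut.
Start: joints at [-1.273, 0.13, 1.488, -0, 1.523, -0.085], TCP at [0.224, -0.557, 0.231] pointing down, gripper open.
Joint ranges: [-2.96, 2.96], [-0.89, 2.26], [0.02, 2.5], [-1.34, 4.48], [0, 2.73], [-2.66, 2.66]. Speed limits (rad/s): [2.39, 2.39, 2.79, 3.14, 3.14, 3.14].

INTERFACE

Orientations are given as a unit quaternion [w, x, y, z].
In Python, from plant import arm gives the robot as it stands. The module is installed in compiled form; this text tells all that it offers.
- The arm moves only by the tool step_arm, never from a script. Its argument "targets" is a list of rows, each an object of numbers: "dx", "dy", "dz": the shift along the tool's x, y, z in mm; "rx", "ry", "rz": the turn, a rotation vector about the tool's x, y, z in rad. A call has 1 to 8 rows; each row shifts and turns the commanded pose from where the row before left it, along the tool's axes as they then stand; what a row does not reach is not made up. A row lasts 1/10 s, in which the tool goes at most 50 mm and 8.59 degrees, less where a joint would pass 70% of its speed; a pose out of reach is approached as far as the arm can. A call with a gripper value outside its range is refused whole. "grip" is the opening, from 0 (shut) to 1 (fully open), set as the call begins (left out, the last holds). The fingers move at their own pace and stop on an object; the grip force is fixed at half the most. Time passes only in rows, so rows that do not move let the fingers close. It gives the time, the measured TCP pose, the force, the opening and the grip force at its end, in the units of the state.
- arm.sense(): the state, without advancing time (a new reading comes with each control period).
- arm.read_camera(name): name is "scene" or "top" or "wrist"; returns the picture (400x640x3 uint8, red, green, blue); there is no depth.
- arm.camera_model(name): a dict with "intrinsics" (3x3 intrinsics, pixels), "T" (4x4, takes a point from camera to world coordinates). Camera axes: x right, y down, z forward; pixel columns grow to the right and rows downward; lengths in m; the calibration is good to about 2 mm. A picture is of the moment at which its call begins: read the wrist's pose just before it. camera_model takes no time and is no camera call; for the wrist camera it gives the pose at the moment of the call.
- arm.close_job(): hands the job in; it is judged then, once.
The state is a dict: "t": time; "joint_pos": joint angles; "joint_velocities": joint speeds; "joint_torque": joint torques, N m; "position": TCP position; "eef_rot": TCP orientation; "force": force on the tool from outside, world axes, zero at the start; "moment": the same for the moment, N m; "width": finger opening in m; "finger_force": force on a finger pad.
Only numpy, scipy, OpenCV 4.12 (cv2) and the standard library are available. Lean on these libraries where they do the work, as an engineer would, in place of code of your own. Each camera call takes 0.05 s, during which the arm holds its last target. There are 200 camera calls.

TASK

Contact-test the cylindrical cell that stands on the table: lay it on its side in the V rail of the test cradle with its raised terminal towards the sprung plunger, lying clear of the plunger at first. Then push it along the rail until the plunger is fully in and the terminal is hard against the stop plate, and hold it there steadily for three seconds. Then let go so that the plunger springs back out, and leave the cell lying in the rail; do not slam the cell into the cradle, and leave the other things on the table where they are.

Things in the scene. Friction and masses are not known exactly. Their poses are not given: they have to be found in the camera images.
- cell: the cylindrical cell: metal can with a grey sleeve, 46 mm diameter, 120 mm long, about 0.3 kg, with a raised round terminal (18 mm diameter, 4 mm high) on one end only. It starts standing upright on the table, terminal up. Origin: centre of the plain end; z runs along its axis to the terminal
- cell_terminal (a point): centre of the outer face of the raised terminal, 124 mm from the plain end along the cell's z
- test_cradle: the test cradle, fixed to the table: dark steel base 210 x 90 x 12 mm, on it a V rail and an upright steel stop plate with the plunger. Origin: centre of the base's underside; x runs along the rail towards the stop plate, z up. The stop plate stands from x = 68 to 80 mm, 60 mm wide, its top 74 mm above the table; a spring housing behind it reaches to x = 100 mm
- rail_mid (a point): point on the axis of a cell lying in the V rail, at mid-length of the rail (cradle x = -22 mm), 60 mm above the table; same axes as the cradle. The rail is 145 mm long, lined with slippery white plastic; 45 degree flanks, lips 35 mm apart (41 mm over the outside), 45 mm above the table, so a lying cell's widest part is above the lips and open at both sides
- stop_face (a point): the point on the face of the stop plate (68 mm along the cradle's x) where the axis of a lying cell meets it, 60 mm above the table. Same axes as the cradle
- plunger_tip (a point): centre of the free end of the sprung contact plunger, a brass pin of 12 mm diameter that stands 12 mm out of the stop face towards the rail. Same axes as the cradle
- plunger (a joint): travel of the plunger: 0 m fully out, 0.012 m fully in (flush with the stop face). Its spring takes about 5 N to start and 9 N when fully in; sliding the cell adds a few newtons
- ipa_bottle: white plastic squeeze bottle with a nozzle cap, 52 mm across, 140 mm high, standing; a bystander. Origin: centre of its underside
- grease_tub: small white round tub with a lid, 37 mm across, 54 mm high, standing; a bystander. Origin: centre of its underside
- tape_yellow: roll of tape lying flat, 66 mm across, 19 mm high; a bystander. Origin: centre of its underside
- terminal_block: grey plastic terminal strip, 22 x 70 x 19 mm, lying on the table; a bystander. Origin: centre of its underside

How it is judged:
By the outcome, as a careful person would: the job done as asked, in the order asked, and still so for the second after the job is handed in, with the robot touching nothing.
It also fails if it takes over 64 s, if anything falls off the work surface, if the arm or the gripper's body presses on something with over 40 N, if the wrist force passes 120 N, or if a joint passes its speed limit or range.

## Working session

There is one attempt and no reset: what is moved stays moved. The work goes in short steps, Python scripts to look and compute and a tool call to move; the robot and the scene stay as the last step left them, time stands still between calls to the robot, and variables do not carry over. Pictures are saved under pics/ and viewed, at most 10 in all, crops included, and the job is handed in when it is done.

Besides the shell and the picture viewer there is one more tool, called after "Request:" as a command line: name --argument value ..., lists and objects as JSON in quotes. step_arm: Moves the arm, as the interface text tells. Its arguments: {"type":"object","properties":{"targets":{"type":"array"},"grip":{"type":"number"}},"required":["targets"]}

```bash
mkdir -p pics; python3 - <<'E'
from plant import arm
import cv2,numpy as np
for n in("top","scene"):
    im=arm.read_camera(n); cv2.imwrite(f"pics/{n}0.png",im[:,:,::-1])
    m=arm.camera_model(n); np.set_printoptions(precision=4,suppress=True); print(n,m["intrinsics"],m["T"])
s=arm.sense();print(s, arm.tcp_to_grasp)
E
```

```text
top [[492.3489   0.     318.8479]
 [  0.     492.3489 199.9699]
 [  0.       0.       1.    ]] [[-0.0182 -0.9939  0.1084  0.4291]
 [-0.9995  0.021   0.025   0.2127]
 [-0.0271 -0.1079 -0.9938  1.0607]
 [ 0.      0.      0.      1.    ]]
scene [[460.3377   0.     328.954 ]
 [  0.     460.3377 205.0217]
 [  0.       0.       1.    ]] [[-0.5145 -0.3854  0.766  -0.1945]
 [-0.8574  0.2151 -0.4676  0.6555]
 [ 0.0155 -0.8973 -0.4411  0.4918]
 [ 0.      0.      0.      1.    ]]
{'t': 0.1, 'joint_pos': array([-1.2734,  0.1311,  1.4892,  0.    ,  1.523 , -0.0854]), 'joint_velocities': array([-0.0009, -0.0011, -0.0018,  0.0005, -0.001 ,  0.0016]), 'joint_torque': array([  0.0007, -57.0951, -50.1943,  -0.0002,   0.0081,   0.    ]), 'position': array([ 0.224 , -0.5561,  0.2303]), 'eef_rot': array([-0.0008,  0.9817,  0.1902, -0.0001]), 'force': array([-0.1589, -0.3097, -0.1288]), 'moment': array([-0.0236, -0.0302,  0.0049]), 'finger_force': 0.0, 'width': 0.08533449449619153} 0.0187
```

View pics/top0.png

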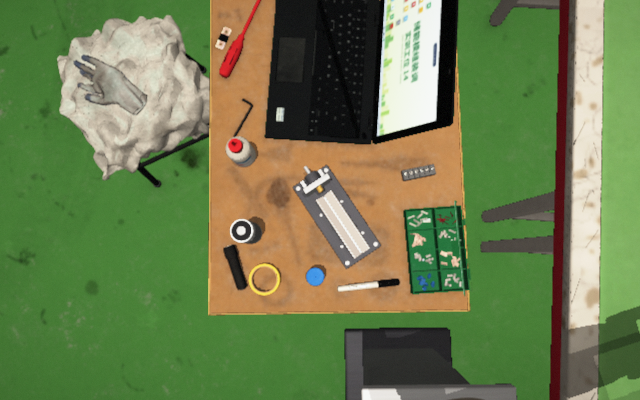

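View pics/scene0.png

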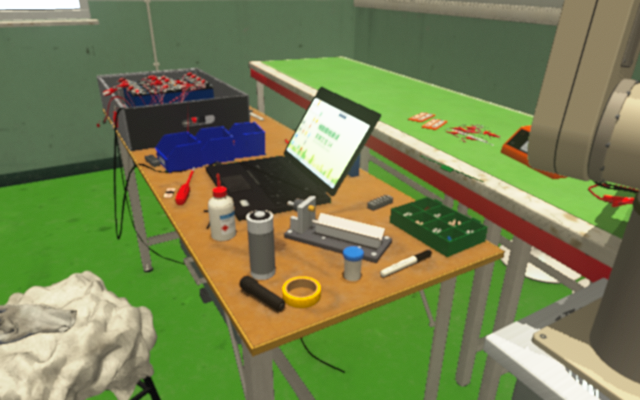

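The top view shows the cell at about (243,231), and the cradle with its stop plate near (314,181) and its rail running down to (355,255). The bottle is at (240,150), the tub at (315,276), the tape at (264,279) and the terminal block at (418,172). The scene view shows the cell standing terminal up, its top at about (260,217).

```bash
cat > h.py <<'E'
import numpy as np,cv2
np.set_printoptions(precision=4,suppress=True)
def ray(m,uv):
    d=np.linalg.inv(m["intrinsics"])@np.array([uv[0],uv[1],1.]); return m["T"][:3,3],m["T"][:3,:3]@(d/np.linalg.norm(d))
def plane(m,uv,z):
    o,d=ray(m,uv); return o+d*(z-o[2])/d[2]
def two(m1,u1,m2,u2):
    o,d=ray(m1,u1);p,e=ray(m2,u2); s=np.linalg.lstsq(np.c_[d,-e],p-o,rcond=None)[0]
    a,b=o+d*s[0],p+e*s[1]; return (a+b)/2,np.linalg.norm(a-b)
def proj(m,P):
    q=m["T"][:3,:3].T@(np.asarray(P)-m["T"][:3,3]); q=m["intrinsics"]@q; return q[:2]/q[2]
E
python3 - <<'E'
from h import *
a=cv2.imread("pics/top0.png")[130:300,205:445]; b=cv2.imread("pics/scene0.png")[170:320,190:410]
cv2.imwrite("pics/t1.png",cv2.resize(a,None,fx=3.3,fy=3.3,interpolation=cv2.INTER_CUBIC))
cv2.imwrite("pics/s1.png",cv2.resize(b,None,fx=3.6,fy=3.6,interpolation=cv2.INTER_CUBIC))
E
```

```text
(no output)
```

View pics/t1.png

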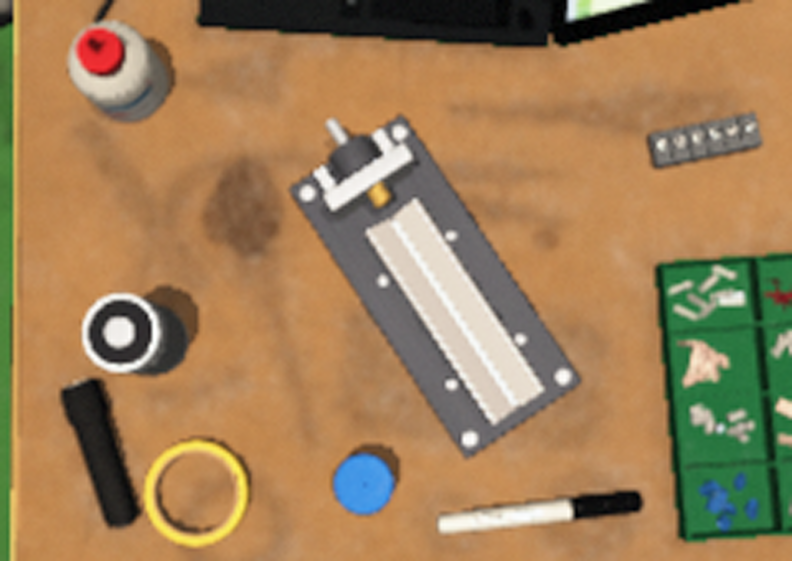

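View pics/s1.png

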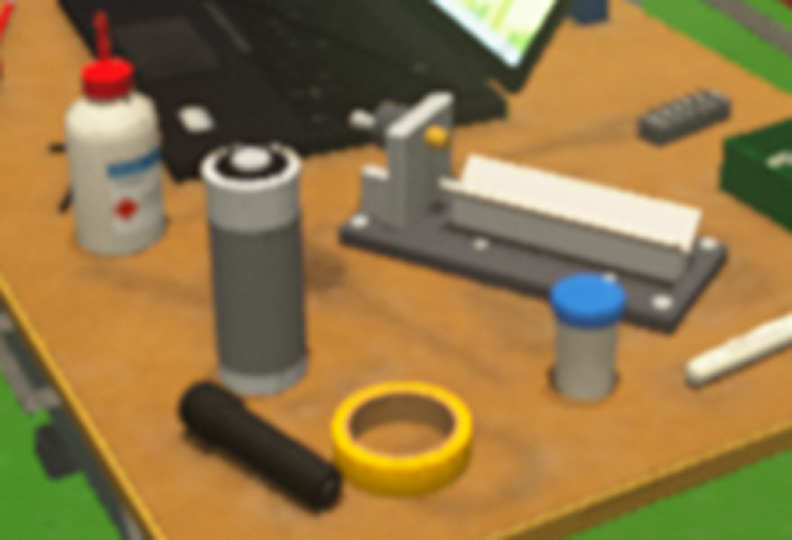

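The top crop shows the terminal at (119,332), the base corners at (292,187), (402,117), (580,380) and (470,456), and the rail's lip corners at (367,233), (416,199), (544,390) and (494,426). In the scene crop the terminal is at (252,157), the rail's near end corners are at (700,210) and (690,245), and the plunger is at (437,136).

```bash
python3 - <<'E'
from h import *
from plant import arm
T=arm.camera_model("top");S=arm.camera_model("scene")
t=lambda u,v:((u+.5)/3.3-.5+205,(v+.5)/3.3-.5+130)
s=lambda u,v:((u+.5)/3.6-.5+190,(v+.5)/3.6-.5+170)
print("term",two(T,t(119,332),S,s(252,157)))
print("ring z.12",plane(T,t(122,332),.12), "cellbase scene")
B=[plane(T,t(*p),.012) for p in((292,187),(402,117),(580,380),(470,456))]
print(np.array(B),np.mean(B,0)); f=(B[0]+B[1]-B[2]-B[3])/2;print("yaw",np.arctan2(f[1],f[0]),np.linalg.norm(f),np.linalg.norm(B[0]-B[1]))
L=[plane(T,t(*p),.045) for p in((367,233),(416,199),(544,390),(494,426))]
print(np.array(L),np.mean(L,0)); f=(L[0]+L[1]-L[2]-L[3])/2;print("yaw",np.arctan2(f[1],f[0]),np.linalg.norm(f),np.linalg.norm(L[0]-L[1]))
print("lip h",two(T,t(544,390),S,s(700,210)),two(T,t(416,199),S,s(470,158)))
print("plunger",two(T,t(376,200),S,s(433,138)))
for n,p,z in(("bottle",(99,50),.14),("tub",(363,483),.054),("tape",(197,492),.019),("block",(705,140),.019),("torch",(85,390),.02),("torch2",(122,520),.02),("pen",(440,525),.01)):print(n,plane(T,t(*p),z))
for p in((0,0),):pass
print("laptop edge",plane(T,t(200,20),.02),plane(T,t(545,42),.02))
E
```

```text
term (array([0.4764, 0.3869, 0.1233]), np.float64(0.000423617113935171))
ring z.12 [0.4764 0.3856 0.12  ] cellbase scene
[[0.5742 0.2939 0.012 ]
 [0.6188 0.2212 0.012 ]
 [0.4453 0.1106 0.012 ]
 [0.3983 0.1822 0.012 ]] [0.5092 0.202  0.012 ]
yaw 0.5668813097817602 0.2070737863474841 0.08526819583438618
[[0.5394 0.2445 0.045 ]
 [0.5603 0.2132 0.045 ]
 [0.4391 0.1363 0.045 ]
 [0.4174 0.1678 0.045 ]] [0.4891 0.1904 0.045 ]
yaw 0.563241619372945 0.14380477043219309 0.037596666669520606
lip h (array([0.4395, 0.1368, 0.0437]), np.float64(0.001485820604701531)) (array([0.5615, 0.2142, 0.041 ]), np.float64(0.0023872338033584357))
plunger (array([0.5591, 0.2397, 0.0614]), np.float64(0.003876132278419553))
bottle [0.6391 0.3951 0.14  ]
tub [0.3843 0.2493 0.054 ]
tape [0.3788 0.3563 0.019 ]
block [0.598  0.0259 0.019 ]
torch [0.4447 0.4278 0.02  ]
torch2 [0.3621 0.4041 0.02  ]
pen [0.355  0.2023 0.01  ]
laptop edge [0.6849 0.3523 0.02  ] [0.6647 0.1271 0.02  ]
```

```bash
cat >> h.py <<'E'
from scipy.spatial.transform import Rotation as Rn
from scipy.linalg import logm
CELL=np.array([.4764,.3866]); YAW=.565; RM=np.array([.4900,.1903,.060])
def pose(p,yaw,el):  # tool x in plane of yaw; el = tool elevation below horizontal (pi/2 = straight down)
    h=np.array([np.cos(yaw),np.sin(yaw),0]);Z=np.array([0,0,1.])
    z=np.cos(el)*h-np.sin(el)*Z; x=np.sin(el)*h+np.cos(el)*Z; y=np.cross(z,x)
    T=np.eye(4);T[:3,:3]=np.c_[x,y,z];T[:3,3]=p;return T
def cur(s):
    T=np.eye(4);q=s["eef_rot"];T[:3,:3]=Rn.from_quat([q[1],q[2],q[3],q[0]]).as_matrix();T[:3,3]=s["position"];return T
def plan(T0,T1,n=None,v=45,w=.14):
    D=np.linalg.inv(T0)@T1; L=np.real(logm(D))
    tr=np.linalg.norm(L[:3,3])*1e3; r=np.linalg.norm([L[2,1],L[0,2],L[1,0]])
    n=n or int(np.ceil(max(tr/v,r/w,1)))
    from scipy.linalg import expm
    d=expm(L/n); print("n",n,"d mm",np.round(d[:3,3]*1e3,1),"r",np.round(Rn.from_matrix(d[:3,:3]).as_rotvec(),4))
def grasp_pose(dz=0,el=.35,h=.08,past=.013,b=.68):
    T=pose([0,0,0],b,el);T[:3,3]=np.r_[CELL,h+dz]+T[:3,2]*past;return T
E
python3 - <<'E'
from h import *
from plant import arm
a=cur(arm.sense());v=pose([.46,-.15,.32],.45,1.4);g=grasp_pose(.15)
print(a);plan(a,v);plan(v,g);print(g)
E
```

```text
[[ 0.9276  0.3735 -0.0005  0.224 ]
 [ 0.3735 -0.9276  0.0016 -0.5561]
 [ 0.0002 -0.0017 -1.      0.2303]
 [ 0.      0.      0.      1.    ]]
n 11 d mm [ 35.1 -25.2  -5.4] r [ 0.0004  0.0155 -0.0061]
n 13 d mm [ 14.7 -34.3  21.8] r [ 0.0119  0.0804 -0.0142]
[[ 0.2666  0.6288  0.7304  0.4859]
 [ 0.2156 -0.7776  0.5907  0.3943]
 [ 0.9394 -0.     -0.3429  0.2255]
 [ 0.      0.      0.      1.    ]]
```

Request:
step_arm --targets '[{"dx":35,"dy":-25,"dz":-5.5,"ry":0.0155,"rz":-0.006},{"dx":35,"dy":-25,"dz":-5.5,"ry":0.0155,"rz":-0.006},{"dx":35,"dy":-25,"dz":-5.5,"ry":0.0155,"rz":-0.006},{"dx":35,"dy":-25,"dz":-5.5,"ry":0.0155,"rz":-0.006},{"dx":35,"dy":-25,"dz":-5.5,"ry":0.0155,"rz":-0.006},{"dx":35,"dy":-25,"dz":-5.5,"ry":0.0155,"rz":-0.006},{"dx":35,"dy":-25,"dz":-5.5,"ry":0.0155,"rz":-0.006},{"dx":35,"dy":-25,"dz":-5.5,"ry":0.0155,"rz":-0.006}]' --grip 1

```text
validation failed for argument at $.ta...
```

Request:
step_arm --targets '[{"dx":35,"dy":-25,"dz":-5.5,"ry":0.0155,"rz":-0.006},{"dx":35,"dy":-25,"dz":-5.5,"ry":0.0155,"rz":-0.006},{"dx":35,"dy":-25,"dz":-5.5,"ry":0.0155,"rz":-0.006}]'

```text
validation failed for argument at $.ta...
```

```bash
python3 - <<'E'
from h import *
from plant import arm
s=arm.sense();a=cur(s);print(s["t"],s["joint_pos"]);print(a);plan(a,grasp_pose(.15))
E
```

```text
0.1 [-1.2734  0.1311  1.4892  0.      1.523  -0.0854]
[[ 0.9276  0.3735 -0.0005  0.224 ]
 [ 0.3735 -0.9276  0.0016 -0.5561]
 [ 0.0002 -0.0017 -1.      0.2303]
 [ 0.      0.      0.      1.    ]]
n 23 d mm [ 26.6 -30.1  19. ] r [ 0.0078  0.0526 -0.0113]
```

Request:
step_arm --targets '[{"dx":35,"dy":-25,"dz":-5.5,"rx":0,"ry":0.0155,"rz":-0.006},{"dx":35,"dy":-25,"dz":-5.5,"rx":0,"ry":0.0155,"rz":-0.006},{"dx":35,"dy":-25,"dz":-5.5,"rx":0,"ry":0.0155,"rz":-0.006},{"dx":35,"dy":-25,"dz":-5.5,"rx":0,"ry":0.0155,"rz":-0.006},{"dx":35,"dy":-25,"dz":-5.5,"rx":0,"ry":0.0155,"rz":-0.006},{"dx":35,"dy":-25,"dz":-5.5,"rx":0,"ry":0.0155,"rz":-0.006},{"dx":35,"dy":-25,"dz":-5.5,"rx":0,"ry":0.0155,"rz":-0.006},{"dx":35,"dy":-25,"dz":-5.5,"rx":0,"ry":0.0155,"rz":-0.006}]' --grip 1

```text
t: 0.9
position: [0.4006, -0.262, 0.2901]
eef_rot: [-0.012, 0.975, 0.213, 0.061]
force: [1.0, -0.3, 0.8]
width: 0.0853
finger_force: 0.0
```

Request:
step_arm --targets '[{"dx":35,"dy":-25,"dz":-5.5,"rx":0,"ry":0.0155,"rz":-0.006},{"dx":35,"dy":-25,"dz":-5.5,"rx":0,"ry":0.0155,"rz":-0.006},{"dx":0,"dy":0,"dz":0,"rx":0,"ry":0,"rz":0},{"dx":0,"dy":0,"dz":0,"rx":0,"ry":0,"rz":0}]'

```text
t: 1.3
position: [0.4411, -0.1891, 0.3101]
eef_rot: [-0.015, 0.972, 0.22, 0.076]
force: [-0.7, 0.9, 0.4]
width: 0.0858
finger_force: 0.0
```

```bash
python3 - <<'E'
from h import *
from plant import arm
s=arm.sense();a=cur(s);print(s["t"],s["joint_pos"]);print(a);plan(a,grasp_pose(.15),16)
E
```

```text
1.3 [-0.6134 -0.321   1.7769  0.1322  1.6047  0.522 ]
[[ 0.8916  0.4303  0.1412  0.4411]
 [ 0.4259 -0.9027  0.0618 -0.1891]
 [ 0.154   0.0051 -0.9881  0.3101]
 [ 0.      0.      0.      1.    ]]
n 16 d mm [ 14.3 -29.4  18.7] r [ 0.01    0.0664 -0.0117]
```

Request:
step_arm --targets '[{"dx":14.3,"dy":-29.4,"dz":18.7,"rx":0.01,"ry":0.0664,"rz":-0.0117},{"dx":14.3,"dy":-29.4,"dz":18.7,"rx":0.01,"ry":0.0664,"rz":-0.0117},{"dx":14.3,"dy":-29.4,"dz":18.7,"rx":0.01,"ry":0.0664,"rz":-0.0117},{"dx":14.3,"dy":-29.4,"dz":18.7,"rx":0.01,"ry":0.0664,"rz":-0.0117},{"dx":14.3,"dy":-29.4,"dz":18.7,"rx":0.01,"ry":0.0664,"rz":-0.0117},{"dx":14.3,"dy":-29.4,"dz":18.7,"rx":0.01,"ry":0.0664,"rz":-0.0117},{"dx":14.3,"dy":-29.4,"dz":18.7,"rx":0.01,"ry":0.0664,"rz":-0.0117},{"dx":14.3,"dy":-29.4,"dz":18.7,"rx":0.01,"ry":0.0664,"rz":-0.0117}]'

```text
t: 2.1
position: [0.4703, 0.0944, 0.2183]
eef_rot: [-0.107, 0.906, 0.254, 0.321]
force: [0.8, 1.6, 0.1]
width: 0.0853
finger_force: 0.0
```

Request:
step_arm --targets '[{"dx":14.3,"dy":-29.4,"dz":18.7,"rx":0.01,"ry":0.0664,"rz":-0.0117},{"dx":14.3,"dy":-29.4,"dz":18.7,"rx":0.01,"ry":0.0664,"rz":-0.0117},{"dx":14.3,"dy":-29.4,"dz":18.7,"rx":0.01,"ry":0.0664,"rz":-0.0117},{"dx":14.3,"dy":-29.4,"dz":18.7,"rx":0.01,"ry":0.0664,"rz":-0.0117},{"dx":14.3,"dy":-29.4,"dz":18.7,"rx":0.01,"ry":0.0664,"rz":-0.0117},{"dx":0,"dy":0,"dz":0,"rx":0,"ry":0,"rz":0},{"dx":0,"dy":0,"dz":0,"rx":0,"ry":0,"rz":0}]'

```text
t: 2.8
position: [0.5054, 0.2862, 0.2381]
eef_rot: [-0.159, 0.838, 0.273, 0.446]
force: [0.1, -1.3, -0.3]
width: 0.0853
finger_force: 0.0
```

```bash
python3 - <<'E'
from h import *
from plant import arm
s=arm.sense();a=cur(s);print(s["t"],s["joint_pos"]);print(a);plan(a,grasp_pose(.15),6)
E
```

```text
2.8 [ 0.1797 -0.7835  2.4978  0.717   0.624   0.7054]
[[ 0.4543  0.5987  0.6596  0.5054]
 [ 0.3144 -0.8006  0.5101  0.2862]
 [ 0.8335 -0.0243 -0.552   0.2381]
 [ 0.      0.      0.      1.    ]]
n 6 d mm [  1.9 -16.2   8.6] r [ 0.0038  0.0391 -0.0065]
```

```bash
cat > kin.py <<'E'
from h import *
from scipy.optimize import least_squares
LO=np.array([-2.96,-.89,.02,-1.34,0,-2.66]);HI=np.array([2.96,2.26,2.5,4.48,2.73,2.66])
def fk(q,p):
    a1,d1,L2,L3,e,Lt,off,c6=p; a=q[1]+q[2]
    w=np.array([a1+L2*np.sin(q[1])+L3*np.sin(a)+e*np.cos(a),off,d1+L2*np.cos(q[1])+L3*np.cos(a)-e*np.sin(a)])
    R1=Rn.from_euler('z',q[0]); R=R1*Rn.from_euler('ZYZ',[0,0,0])*Rn.from_euler('YZYZ',[a,q[3],q[4],q[5]+c6])
    M=R.as_matrix(); T=np.eye(4);T[:3,:3]=M;T[:3,3]=R1.apply(w)+Lt*M[:,2];return T
D=[([-1.2734,.1311,1.4892,0,1.523,-.0854],[[.9276,.3735,-.0005,.224],[.3735,-.9276,.0016,-.5561],[.0002,-.0017,-1,.2303]]),
([-.6134,-.321,1.7769,.1322,1.6047,.522],[[.8916,.4303,.1412,.4411],[.4259,-.9027,.0618,-.1891],[.154,.0051,-.9881,.3101]]),
([.1797,-.7835,2.4978,.717,.624,.7054],[[.4543,.5987,.6596,.5054],[.3144,-.8006,.5101,.2862],[.8335,-.0243,-.552,.2381]])]
def fit():
    f=lambda p:np.r_[np.concatenate([(fk(q,p)[:3]-np.array(T)).ravel() for q,T in D]),1e-3*p[4],1e-3*p[0]]
    return min((least_squares(f,[.05,.4,.4,.4,0,.365,.051,c]) for c in(0,1.57,3.14,-1.57)),key=lambda r:r.cost)
def ik(T,p,q0):
    f=lambda q:np.r_[(fk(q,p)[:3,3]-T[:3,3])*5,(fk(q,p)[:3,:3]-T[:3,:3]).ravel()]
    r=least_squares(f,np.clip(q0,LO+.01,HI-.01),bounds=(LO,HI));return r.x,r.cost
E
python3 - <<'E'
from kin import *
r=fit();p=r.x;print(p,r.cost);np.save("p.npy",p)
for b in(.68,1.,1.2,1.4,1.57):
    for dz in(.15,0):
        q,c=ik(grasp_pose(dz,b=b),p,[.1,-.5,2.2,1.2,1,.7]);print(b,dz,q,c)
for el in(1.75,1.92,2.2):print(el,*ik(pose(RM+[0,0,.0],YAW,el),p,[.3,.3,1.4,0,1.8,1.4]))
E
```

```text
Traceback (most recent call last):
  File "kin.py", line 14, in fit
    return min((least_squares(f,[.05,.4,.4,.4,0,.365,.051,c]) for c in(0,1.57,3.14,-1.57)),key=lambda r:r.cost)
  File "kin.py", line 14, in <genexpr>
    return min((least_squares(f,[.05,.4,.4,.4,0,.365,.051,c]) for c in(0,1.57,3.14,-1.57)),key=lambda r:r.cost)
                ~~~~~~~~~~~~~^^^^^^^^^^^^^^^^^^^^^^^^^^^^^^^^
  File "kin.py", line 13, in <lambda>
    f=lambda p:np.r_[np.concatenate([(fk(q,p)[:3]-np.array(T)).ravel() for q,T in D]),1e-3*p[4],1e-3*p[0]]
                                      ~~^^^^^
  File "kin.py", line 7, in fk
    R1=Rn.from_euler('z',q[0]); R=R1*Rn.from_euler('ZYZ',[0,0,0])*Rn.from_euler('YZYZ',[a,q[3],q[4],q[5]+c6])
                                                                  ~~~~~~~~~~~~~^^^^^^^^^^^^^^^^^^^^^^^^^^^^^^
  File "scipy/spatial/transform/_rotation.pyx", line 1413, in scipy.spatial.transform._rotation.Rotation.from_euler
ValueError: Expected axis specification to be a non-empty string of upto 3 characters, got YZYZ
```

```bash
sed -i "s/R=R1\*.*/R=R1*Rn.from_euler('YZY',[a,q[3],q[4]])*Rn.from_euler('z',q[5]+c6)/" kin.py
python3 - <<'E'
from kin import *
r=fit();p=r.x;print(p,r.cost,[np.abs(fk(q,p)[:3]-np.array(T)).max() for q,T in D]);np.save("p.npy",p)
for b in(.68,1.,1.2,1.4,1.57):
    for dz in(.15,0):
        q,c=ik(grasp_pose(dz,b=b),p,[.1,-.5,2.2,1.2,1,.7]);print(b,dz,q,c)
for el in(1.75,1.92,2.2):print(el,*ik(pose(RM+[0,0,.0],YAW,el),p,[.3,.3,1.4,0,1.8,1.4]))
E
```

```text
[0.0002 0.3181 0.3691 0.5532 0.0617 0.3647 0.0512 1.5708] 1.5128235985583622e-08 [np.float64(5.4375785942675965e-05), np.float64(7.421027957468102e-05), np.float64(7.571419884466746e-05)]
0.68 0.15 [ 0.5145 -0.5333  2.5     1.5965  0.1529 -0.089 ] 0.0044848262847770924
0.68 0 [ 0.5022  0.0243  2.5     2.8511  0.6186 -1.3934] 6.78383216420276e-06
1.0 0.15 [ 0.1872 -0.4318  2.4666  1.5449  0.751  -0.3121] 2.574769564268034e-25
1.0 0 [ 0.1872  0.105   2.411   2.0126  0.8551 -0.9722] 2.854644082317078e-23
1.2 0.15 [ 0.0763 -0.2469  2.331   1.4541  1.0214 -0.4   ] 2.765400657205834e-25
1.2 0 [ 0.0763  0.2101  2.2842  1.7082  1.0258 -0.8815] 8.574064852787035e-28
1.4 0.15 [ 0.0232 -0.0611  2.1687  1.355   1.2335 -0.4655] 1.363115677480197e-28
1.4 0 [ 0.0232  0.3268  2.1285  1.4873  1.181  -0.8336] 6.310550204027827e-31
1.57 0.15 [ 0.0104  0.087   2.019   1.2717  1.3858 -0.5053] 1.263087116414885e-27
1.57 0 [ 0.0104  0.4284  1.9828  1.3398  1.3052 -0.8074] 4.706905186200216e-25
1.75 [ 0.3048  0.2548  1.6836 -0.0468  1.3767  1.3236] 1.5972131844441946e-28
1.92 [ 0.3286  0.4192  1.5114 -0.0802  1.5513  1.3497] 2.052153332124814e-20
2.2 [ 0.3572  0.6952  1.2236 -0.1263  1.8396  1.3683] 8.162039097788795e-20
```

```bash
cat >> kin.py <<'E'
def check(T0,T1,q0,p,n=8):
    from scipy.linalg import expm
    L=np.real(logm(np.linalg.inv(T0)@T1))
    for i in range(1,n+1):
        T=T0@np.real(expm(L*i/n));q,c=ik(T,p,q0);print(T[:3,3],q,"%.1e"%c);q0=q
    return q0
E
python3 - <<'E'
from kin import *
from plant import arm
p=np.load("p.npy");s=arm.sense();T0=cur(s);g=grasp_pose(.15,b=1.4);plan(T0,g,8);check(T0,g,s["joint_pos"],p)
plan(g,grasp_pose(0,b=1.4),6)
E
```

```text
n 8 d mm [  2.9 -10.9   9.7] r [ 0.0834  0.0268 -0.0454]
[0.5067 0.3008 0.2354] [ 0.129  -0.707   2.4791  0.9211  0.6769  0.4442] 2.0e-30
[0.5066 0.3155 0.2332] [ 0.0885 -0.6188  2.4513  1.0764  0.7475  0.2269] 3.6e-19
[0.5052 0.3302 0.2312] [ 0.058  -0.5237  2.4159  1.1875  0.8278  0.0498] 1.6e-20
[0.5024 0.3447 0.2296] [ 0.0367 -0.4262  2.3742  1.2629  0.9118 -0.0944] 1.7e-21
[0.4983 0.3589 0.2282] [ 0.0236 -0.3294  2.3275  1.3112  0.996  -0.2127] 2.9e-23
[0.4929 0.3727 0.2271] [ 0.0176 -0.2356  2.2771  1.3392  1.0782 -0.3111] 4.2e-25
[0.4863 0.386  0.2262] [ 0.0178 -0.1459  2.2239  1.3525  1.1574 -0.3942] 7.1e-29
[0.4785 0.3986 0.2255] [ 0.0232 -0.0611  2.1687  1.355   1.2335 -0.4655] 6.1e-29
n 6 d mm [-23.5   0.    8.6] r [-0. -0.  0.]
```

Request:
step_arm --targets '[{"dx":1.4,"dy":-5.4,"dz":4.9,"rx":0.0417,"ry":0.0134,"rz":-0.0227},{"dx":1.4,"dy":-5.4,"dz":4.9,"rx":0.0417,"ry":0.0134,"rz":-0.0227},{"dx":1.4,"dy":-5.4,"dz":4.9,"rx":0.0417,"ry":0.0134,"rz":-0.0227},{"dx":1.4,"dy":-5.4,"dz":4.9,"rx":0.0417,"ry":0.0134,"rz":-0.0227},{"dx":1.4,"dy":-5.4,"dz":4.9,"rx":0.0417,"ry":0.0134,"rz":-0.0227},{"dx":1.4,"dy":-5.4,"dz":4.9,"rx":0.0417,"ry":0.0134,"rz":-0.0227},{"dx":2.9,"dy":-10.9,"dz":9.7,"rx":0.0834,"ry":0.0268,"rz":-0.0454},{"dx":2.9,"dy":-10.9,"dz":9.7,"rx":0.0834,"ry":0.0268,"rz":-0.0454}]'

```text
t: 3.6
position: [0.4992, 0.357, 0.2306]
eef_rot: [-0.295, 0.718, 0.44, 0.452]
force: [-0.1, 0.1, -0.2]
width: 0.0854
finger_force: 0.0
```

Request:
step_arm --targets '[{"dx":2.9,"dy":-10.9,"dz":9.7,"rx":0.0834,"ry":0.0268,"rz":-0.0454},{"dx":2.9,"dy":-10.9,"dz":9.7,"rx":0.0834,"ry":0.0268,"rz":-0.0454},{"dx":2.9,"dy":-10.9,"dz":9.7,"rx":0.0834,"ry":0.0268,"rz":-0.0454},{"dx":0,"dy":0,"dz":0,"rx":0,"ry":0,"rz":0},{"dx":0,"dy":0,"dz":0,"rx":0,"ry":0,"rz":0}]'

```text
t: 4.1
position: [0.4793, 0.3968, 0.2265]
eef_rot: [-0.368, 0.628, 0.526, 0.44]
force: [0.2, -0.5, 0.2]
width: 0.0853
finger_force: 0.0
```

```bash
python3 - <<'E'
from kin import *
from plant import arm
p=np.load("p.npy");s=arm.sense();T0=cur(s);print(s["t"],s["joint_pos"],T0[:3,3]);plan(T0,grasp_pose(.15,b=1.4),1);plan(T0,grasp_pose(0,b=1.4),10)
im=arm.read_camera("wrist");cv2.imwrite("pics/w1.png",im[:,:,::-1])
E
```

```text
4.1 [ 0.0196 -0.0667  2.1724  1.3561  1.2321 -0.4644] [0.4793 0.3968 0.2265]
n 1 d mm [-0.3 -1.2  1.8] r [ 0.0058 -0.0007 -0.001 ]
n 10 d mm [-14.1  -0.1   5.3] r [ 0.0006 -0.0001 -0.0001]
```

View pics/w1.png

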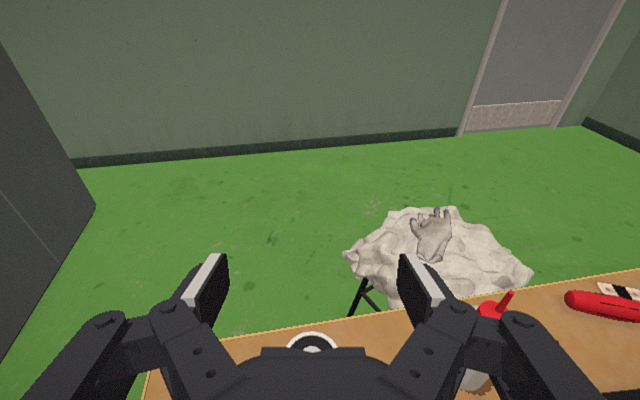

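The wrist view shows the cell's top ring at (312,345), centred between the pads at x≈205 and x≈420.

Request:
step_arm --targets '[{"dx":-14.1,"dy":-0.2,"dz":5.3,"rx":0.0006,"ry":0,"rz":0},{"dx":-14.1,"dy":-0.2,"dz":5.3,"rx":0.0006,"ry":0,"rz":0},{"dx":-14.1,"dy":-0.2,"dz":5.3,"rx":0.0006,"ry":0,"rz":0},{"dx":-14.1,"dy":-0.2,"dz":5.3,"rx":0.0006,"ry":0,"rz":0},{"dx":-14.1,"dy":-0.2,"dz":5.3,"rx":0.0006,"ry":0,"rz":0},{"dx":-14.1,"dy":-0.2,"dz":5.3,"rx":0.0006,"ry":0,"rz":0},{"dx":0,"dy":0,"dz":0,"rx":0,"ry":0,"rz":0}]'

```text
t: 4.85
position: [0.4765, 0.3991, 0.1356]
eef_rot: [-0.37, 0.627, 0.528, 0.438]
force: [0.5, -0.0, 0.1]
width: 0.0856
finger_force: 0.0
```

Request:
step_arm --targets '[{"dx":-14.1,"dy":0,"dz":5.3,"rx":0.0006,"ry":0,"rz":0},{"dx":-14.1,"dy":0,"dz":5.3,"rx":0.0006,"ry":0,"rz":0},{"dx":-14.1,"dy":0,"dz":5.3,"rx":0.0006,"ry":0,"rz":0},{"dx":-14.1,"dy":0,"dz":5.3,"rx":0.0006,"ry":0,"rz":0},{"dx":0,"dy":0,"dz":0,"rx":0,"ry":0,"rz":0},{"dx":0,"dy":0,"dz":0,"rx":0,"ry":0,"rz":0}]'

```text
t: 5.45
position: [0.478, 0.4003, 0.0777]
eef_rot: [-0.37, 0.625, 0.529, 0.439]
force: [0.1, 0.3, 0.8]
width: 0.0851
finger_force: 0.0
```

```bash
python3 - <<'E'
from kin import *
from plant import arm
s=arm.sense();T0=cur(s);print(s["t"],T0[:3,3]);plan(T0,grasp_pose(0,b=1.4),1)
print(T0[:3,3]-T0[:3,2]*.013-np.r_[CELL,.08])
E
```

```text
5.45 [0.478  0.4003 0.0777]
n 1 d mm [-2.5  0.8 -0.7] r [-0.0031 -0.0023  0.0024]
[-0.0005  0.0016  0.0021]
```

Well centred, so I'll close on it.

Request:
step_arm --targets '[{"dx":-1,"dy":0.8,"dz":0,"rx":-0.003,"ry":-0.002,"rz":0.002},{"dx":0,"dy":0,"dz":0,"rx":0,"ry":0,"rz":0},{"dx":0,"dy":0,"dz":0,"rx":0,"ry":0,"rz":0},{"dx":0,"dy":0,"dz":0,"rx":0,"ry":0,"rz":0},{"dx":0,"dy":0,"dz":0,"rx":0,"ry":0,"rz":0},{"dx":0,"dy":0,"dz":0,"rx":0,"ry":0,"rz":0},{"dx":0,"dy":0,"dz":0,"rx":0,"ry":0,"rz":0},{"dx":0,"dy":0,"dz":0,"rx":0,"ry":0,"rz":0}]' --grip 0

```text
t: 6.25
position: [0.4789, 0.4, 0.0765]
eef_rot: [-0.37, 0.626, 0.528, 0.439]
force: [0.4, -2.0, 5.9]
width: 0.0441
finger_force: 61.1
```

```bash
cat >> kin.py <<'E'
def cellT(o,ax):  # cell frame with y horizontal
    ax=np.asarray(ax,float);ax/=np.linalg.norm(ax);return ax
def place(dz,s,TC):   # s: rail coordinate of terminal; TC: tool->cell
    d=np.array([np.cos(YAW),np.sin(YAW),0]);lat=np.array([-d[1],d[0],0])
    C=np.eye(4);C[:3,:3]=np.c_[np.cross(-lat,d),-lat,d];C[:3,3]=RM+d*(s-.124)+[0,0,dz];return C@np.linalg.inv(TC)
E
python3 - <<'E'
from kin import *
from plant import arm
p=np.load("p.npy");s=arm.sense();T0=cur(s);print(T0)
# cell frame at grasp: z up, y = tool y (levelled), x = y cross z ; tool frame y -> cell y
y=T0[:3,1]*[1,1,0];y/=np.linalg.norm(y);z=np.array([0,0,1.])
C=np.eye(4);C[:3,:3]=np.c_[np.cross(y,z),y,z]
u=np.cross(y,z); w=np.r_[CELL,0]; t=np.r_[T0[:2,3],0]; C[:3,3]=t+u*((w-t)@u)
print("origin",C[:3,3],"off y",(w-t)@y)
TC=np.linalg.inv(T0)@C;np.save("TC.npy",TC);print(TC)
P=place(.1,.060,TC);print(P)
L=T0.copy();L[2,3]+=.14
plan(T0,L,6)
q=check(T0,L,s["joint_pos"],p,3);plan(L,P);check(L,P,q,p,10)
P0=place(.0,.060,TC);plan(P,P0);check(P,P0,[.3,.4,1.5,-.1,1.5,1.3],p,2)
E
```

```text
[[ 0.0571  0.9856  0.1593  0.4789]
 [ 0.3367 -0.1692  0.9263  0.4   ]
 [ 0.9399  0.0007 -0.3415  0.0765]
 [ 0.      0.      0.      1.    ]]
origin [0.4766 0.3866 0.    ] off y -0.0001551904685422213
[[-0.3415 -0.0007  0.9399 -0.0766]
 [ 0.      1.      0.0007 -0.0001]
 [-0.9399  0.0002 -0.3415  0.0133]
 [ 0.      0.      0.      1.    ]]
[[ 0.7934  0.536  -0.2883  0.5006]
 [ 0.5038 -0.8442 -0.1831  0.197 ]
 [-0.3415 -0.     -0.9399  0.1463]
 [ 0.      0.      0.      1.    ]]
n 6 d mm [21.9  0.  -8. ] r [ 0. -0.  0.]
[0.4789 0.4    0.1232] [ 0.026   0.1951  2.1544  1.4474  1.1914 -0.7211] 5.6e-21
[0.4789 0.4    0.1698] [ 0.026   0.0723  2.1684  1.4054  1.2071 -0.6055] 1.7e-20
[0.4789 0.4    0.2165] [ 0.026  -0.0383  2.1685  1.3653  1.2275 -0.4898] 2.8e-20
n 13 d mm [-14.6  11.   -2.6] r [-0.03   -0.1131  0.0643]
[0.491  0.3877 0.1999] [ 0.0532 -0.0893  2.1441  1.2142  1.1347 -0.2699] 1.6e-19
[0.5008 0.3725 0.1842] [ 0.0878 -0.1136  2.1021  1.036   1.0742 -0.0335] 3.7e-19
[0.5082 0.3547 0.1699] [ 0.1268 -0.1116  2.0447  0.8422  1.0518  0.2098] 8.3e-19
[0.5132 0.3347 0.1576] [ 0.1674 -0.0861  1.9746  0.6489  1.0691  0.4459] 4.4e-19
[0.5158 0.3129 0.1477] [ 0.2068 -0.0407  1.8945  0.4709  1.1229  0.6614] 2.2e-20
[0.5161 0.29   0.1407] [0.2429 0.0208 1.8068 0.3167 1.2065 0.849 ] 2.4e-21
[0.5145 0.2664 0.1369] [0.2741 0.0945 1.7136 0.188  1.3124 1.0073] 1.4e-21
[0.5112 0.2426 0.1365] [0.2998 0.1773 1.6168 0.082  1.4336 1.1393] 1.5e-21
[0.5064 0.2193 0.1397] [ 0.3194  0.2664  1.5181 -0.0056  1.565   1.2492] 2.1e-21
[0.5006 0.197  0.1463] [ 0.3331  0.3595  1.419  -0.0795  1.7025  1.3412] 3.1e-21
n 3 d mm [11.4 -0.  31.3] r [ 0. -0. -0.]
[0.5006 0.197  0.0963] [ 0.3331  0.4073  1.4546 -0.0789  1.6194  1.3478] 3.1e-27
[0.5006 0.197  0.0463] [ 0.3331  0.4653  1.478  -0.0789  1.5382  1.3543] 1.7e-17
```

Request:
step_arm --targets '[{"dx":11,"dy":0,"dz":-4,"rx":0,"ry":0,"rz":0},{"dx":24,"dy":0,"dz":-8.7,"rx":0,"ry":0,"rz":0},{"dx":24,"dy":0,"dz":-8.7,"rx":0,"ry":0,"rz":0},{"dx":24,"dy":0,"dz":-8.7,"rx":0,"ry":0,"rz":0},{"dx":24,"dy":0,"dz":-8.7,"rx":0,"ry":0,"rz":0},{"dx":24,"dy":0,"dz":-8.7,"rx":0,"ry":0,"rz":0},{"dx":24,"dy":0,"dz":-8.7,"rx":0,"ry":0,"rz":0},{"dx":16,"dy":0,"dz":-6,"rx":0,"ry":0,"rz":0}]'

```text
t: 7.05
position: [0.478, 0.4001, 0.2582]
eef_rot: [-0.369, 0.627, 0.528, 0.438]
force: [0.2, 0.4, -2.8]
width: 0.0444
finger_force: 61.4
```

```bash
python3 - <<'E'
from kin import *
from plant import arm
p=np.load("p.npy");TC=np.load("TC.npy");s=arm.sense();T0=cur(s);print(s["width"],s["force"],T0[:3,3])
P=place(.15,.060,TC);plan(T0,P,16);check(T0,P,s["joint_pos"],p,8)
E
```

```text
0.04444273795127242 [ 0.2162  0.3767 -2.8003] [0.478  0.4001 0.2582]
n 16 d mm [-11.6   8.9  -2.5] r [-0.0243 -0.0918  0.0523]
[0.4926 0.3836 0.2385] [ 0.0609 -0.1758  2.1147  1.1276  1.1568 -0.1122] 6.1e-31
[0.5035 0.3628 0.2205] [ 0.1057 -0.1826  2.0463  0.898   1.1175  0.1742] 3.3e-31
[0.5107 0.3385 0.2053] [ 0.1557 -0.1522  1.9579  0.6649  1.1352  0.4534] 3.6e-31
[0.5144 0.3116 0.1937] [ 0.2052 -0.0913  1.8545  0.4526  1.2056  0.7043] 1.7e-18
[0.5147 0.2829 0.1866] [ 0.2499 -0.0073  1.7405  0.2741  1.3177  0.9155] 2.6e-19
[0.5121 0.2535 0.1845] [0.2868 0.0932 1.6199 0.1302 1.4587 1.087 ] 2.9e-19
[0.5071 0.2245 0.1877] [0.3146 0.2047 1.4958 0.0146 1.6178 1.2243] 4.4e-19
[0.5006 0.197  0.1963] [ 0.3331  0.3225  1.3712 -0.0807  1.7871  1.3343] 8.3e-19
```

Request:
step_arm --targets '[{"dx":-11.6,"dy":8.9,"dz":-2.5,"rx":-0.0243,"ry":-0.0918,"rz":0.0523},{"dx":-11.6,"dy":8.9,"dz":-2.5,"rx":-0.0243,"ry":-0.0918,"rz":0.0523},{"dx":-11.6,"dy":8.9,"dz":-2.5,"rx":-0.0243,"ry":-0.0918,"rz":0.0523},{"dx":-11.6,"dy":8.9,"dz":-2.5,"rx":-0.0243,"ry":-0.0918,"rz":0.0523},{"dx":-11.6,"dy":8.9,"dz":-2.5,"rx":-0.0243,"ry":-0.0918,"rz":0.0523},{"dx":-11.6,"dy":8.9,"dz":-2.5,"rx":-0.0243,"ry":-0.0918,"rz":0.0523},{"dx":-11.6,"dy":8.9,"dz":-2.5,"rx":-0.0243,"ry":-0.0918,"rz":0.0523},{"dx":-11.6,"dy":8.9,"dz":-2.5,"rx":-0.0243,"ry":-0.0918,"rz":0.0523}]'

```text
t: 7.85
position: [0.5137, 0.3103, 0.1914]
eef_rot: [-0.176, 0.867, 0.442, 0.147]
force: [-0.8, 0.2, -4.0]
width: 0.0442
finger_force: 61.4
```

Request:
step_arm --targets '[{"dx":-11.6,"dy":8.9,"dz":-2.5,"rx":-0.0243,"ry":-0.0918,"rz":0.0523},{"dx":-11.6,"dy":8.9,"dz":-2.5,"rx":-0.0243,"ry":-0.0918,"rz":0.0523},{"dx":-11.6,"dy":8.9,"dz":-2.5,"rx":-0.0243,"ry":-0.0918,"rz":0.0523},{"dx":-11.6,"dy":8.9,"dz":-2.5,"rx":-0.0243,"ry":-0.0918,"rz":0.0523},{"dx":-11.6,"dy":8.9,"dz":-2.5,"rx":-0.0243,"ry":-0.0918,"rz":0.0523},{"dx":-11.6,"dy":8.9,"dz":-2.5,"rx":-0.0243,"ry":-0.0918,"rz":0.0523},{"dx":0,"dy":0,"dz":0,"rx":0,"ry":0,"rz":0},{"dx":0,"dy":0,"dz":0,"rx":0,"ry":0,"rz":0}]'

```text
t: 8.65
position: [0.5066, 0.2247, 0.1855]
eef_rot: [-0.01, 0.942, 0.324, -0.088]
force: [1.0, 0.5, -2.8]
width: 0.0441
finger_force: 61.7
```

```bash
python3 - <<'E'
from kin import *
from plant import arm
p=np.load("p.npy");TC=np.load("TC.npy");s=arm.sense();T0=cur(s);print(s["width"],s["force"],T0[:3,3])
plan(T0,place(.15,.060,TC),3);plan(T0,place(.03,.060,TC),6)
E
```

```text
0.04412536822240018 [ 0.9709  0.4807 -2.8262] [0.5066 0.2247 0.1855]
n 3 d mm [-7.8  6.1 -2.3] r [-0.017  -0.0613  0.0356]
n 6 d mm [ 0.9  4.1 18.4] r [-0.0085 -0.0307  0.0178]
```

Request:
step_arm --targets '[{"dx":-7.8,"dy":6.1,"dz":-2.3,"rx":-0.017,"ry":-0.0613,"rz":0.0356},{"dx":-7.8,"dy":6.1,"dz":-2.3,"rx":-0.017,"ry":-0.0613,"rz":0.0356},{"dx":-7.8,"dy":6.1,"dz":-2.3,"rx":-0.017,"ry":-0.0613,"rz":0.0356},{"dx":0,"dy":0,"dz":0,"rx":0,"ry":0,"rz":0},{"dx":0,"dy":0,"dz":0,"rx":0,"ry":0,"rz":0},{"dx":0,"dy":0,"dz":0,"rx":0,"ry":0,"rz":0}]'

```text
t: 9.25
position: [0.5005, 0.1967, 0.1977]
eef_rot: [0.048, 0.946, 0.275, -0.166]
force: [1.0, 0.1, -3.3]
width: 0.0441
finger_force: 61.8
```

```bash
python3 - <<'E'
from kin import *
from plant import arm
p=np.load("p.npy");TC=np.load("TC.npy");s=arm.sense();T0=cur(s);print(s["width"],s["force"],T0[:3,3])
plan(T0,place(.15,.060,TC),1);plan(T0,place(.03,.060,TC),6)
C=T0@TC;print("plain",C[:3,3],"term",C[:3,3]+.124*C[:3,2])
for n in("top","scene"):
    im=arm.read_camera(n)[:,:,::-1];m=arm.camera_model(n)
    cv2.imwrite(f"pics/{n}1.png",cv2.resize(im[(130 if n=="top" else 120):300,205:445],None,fx=3,fy=3,interpolation=cv2.INTER_CUBIC));print(proj(m,C[:3,3]),proj(m,C[:3,3]+.124*C[:3,2]))
E
```

```text
0.04412279726007264 [ 0.9557  0.0701 -3.2906] [0.5005 0.1967 0.1977]
n 1 d mm [ 0.6 -0.2  1.2] r [ 0.0002 -0.0018 -0.0008]
n 6 d mm [ 6.9 -0.  19. ] r [ 0.     -0.0003 -0.0001]
plain [0.4359 0.1558 0.2112] term [0.5406 0.2221 0.2114]
[365.4328 248.8404] [325.526  189.0228]
[383.6336 151.0013] [323.284  140.3665]
```

View pics/scene1.png

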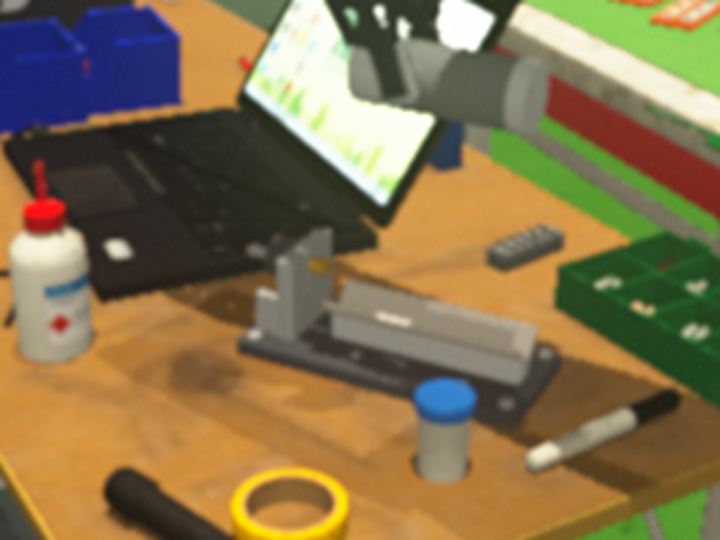

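The cell hangs level over the rail, its plain end at about crop (525,95), which matches the prediction. The terminal end is hidden behind the finger and points to the stop plate at crop (300,280).

```bash
python3 - <<'E'
from h import *
from plant import arm
T=arm.camera_model("top")
t=lambda u,v:((u+.5)/3.3-.5+205,(v+.5)/3.3-.5+130)
d=np.array([np.cos(YAW),np.sin(YAW),0]);l=np.array([-d[1],d[0],0])
for n,p,z in(("plunger",(380,197),.062),("plateL",(333,211),.074),("plateR",(412,156),.074)):
    P=plane(T,t(*p),z);print(n,P,(P-RM)@d,(P-RM)@l)
im=cv2.imread("pics/top0.png")[160:270,280:390];hsv=cv2.cvtColor(im,cv2.COLOR_BGR2HSV)
m=cv2.inRange(im,(165,175,185),(255,255,255));n,lab,st,c=cv2.connectedComponentsWithStats(m);k=1+np.argmax(st[1:,4])
r=cv2.minAreaRect(np.argwhere(lab==k)[:,::-1].astype(np.float32));print(st[k],r)
bx=cv2.boxPoints(r)+[280,160];B=np.array([plane(T,q,.045) for q in bx]);print(B.mean(0))
for i in range(4):e=B[i]-B[i-1];print(np.linalg.norm(e),np.arctan2(e[1],e[0]))
E
```

```text
plunger [0.5598 0.2355 0.062 ] 0.08316402767504343 0.0007640038204576377
plateL [0.5502 0.2641 0.074 ] 0.09041684680845465 0.030112720626236936
plateR [0.5832 0.2151 0.074 ] 0.09199040191089755 -0.02896739196050204
[  36   30   54   69 1303] ((63.653839111328125, 62.73076629638672), (70.16957092285156, 21.910654067993164), 56.30992889404297)
[0.492  0.1882 0.045 ]
0.14441642786652512 0.5670199789489849
0.04559470843194568 -1.0002915155456356
0.14465823600724964 -2.579248008347495
0.04491818215982987 2.136005511777891
```

Request:
step_arm --targets '[{"dx":6.9,"dy":0,"dz":19,"rx":0,"ry":0,"rz":0},{"dx":6.9,"dy":0,"dz":19,"rx":0,"ry":0,"rz":0},{"dx":6.9,"dy":0,"dz":19,"rx":0,"ry":0,"rz":0},{"dx":6.9,"dy":0,"dz":19,"rx":0,"ry":0,"rz":0},{"dx":6.9,"dy":0,"dz":19,"rx":0,"ry":0,"rz":0},{"dx":6.9,"dy":0,"dz":19,"rx":0,"ry":-0.002,"rz":0},{"dx":0,"dy":0,"dz":0,"rx":0,"ry":0,"rz":0},{"dx":0,"dy":0,"dz":0,"rx":0,"ry":0,"rz":0}]'

```text
t: 10.15
position: [0.5004, 0.1962, 0.0768]
eef_rot: [0.049, 0.946, 0.274, -0.168]
force: [0.1, 0.5, -2.3]
width: 0.0441
finger_force: 61.8
```

Request:
step_arm --targets '[{"dx":1.7,"dy":0,"dz":4.7,"rx":0,"ry":0,"rz":0},{"dx":1.7,"dy":0,"dz":4.7,"rx":0,"ry":0,"rz":0},{"dx":1.7,"dy":0,"dz":4.7,"rx":0,"ry":0,"rz":0},{"dx":1.7,"dy":0,"dz":4.7,"rx":0,"ry":0,"rz":0},{"dx":1.0,"dy":0,"dz":2.8,"rx":0,"ry":0,"rz":0},{"dx":0.5,"dy":0,"dz":1.4,"rx":0,"ry":0,"rz":0},{"dx":0,"dy":0,"dz":0,"rx":0,"ry":0,"rz":0},{"dx":0,"dy":0,"dz":0,"rx":0,"ry":0,"rz":0}]'

```text
t: 10.95
position: [0.5007, 0.1961, 0.0522]
eef_rot: [0.049, 0.946, 0.274, -0.167]
force: [-1.0, -0.3, -3.5]
width: 0.0438
finger_force: 61.8
```

```bash
python3 - <<'E'
from kin import *
from plant import arm
TC=np.load("TC.npy");s=arm.sense();T0=cur(s);print(s["force"],T0[:3,3])
plan(T0,place(0,.060,TC),1);C=T0@TC;print("plain",C[:3,3],C[:3,2])
E
```

```text
[-0.9818 -0.323  -3.5042] [0.5007 0.1961 0.0522]
n 1 d mm [ 2.3 -0.8  5.4] r [ 0.0012  0.0023 -0.0021]
plain [0.436  0.1553 0.066 ] [ 0.8454  0.5341 -0.0023]
```

Request:
step_arm --targets '[{"dx":0.4,"dy":-0.4,"dz":1.0,"rx":0,"ry":0.001,"rz":-0.001},{"dx":0.4,"dy":-0.4,"dz":1.0,"rx":0,"ry":0.001,"rz":-0.001},{"dx":0.4,"dy":0,"dz":1.0,"rx":0,"ry":0,"rz":0},{"dx":0.3,"dy":0,"dz":0.8,"rx":0,"ry":0,"rz":0},{"dx":0,"dy":0,"dz":0,"rx":0,"ry":0,"rz":0}]'

```text
t: 11.45
position: [0.5002, 0.1973, 0.0486]
eef_rot: [0.049, 0.946, 0.275, -0.167]
force: [-3.6, 2.7, 3.4]
width: 0.0439
finger_force: 62.6
```

Request:
step_arm --targets '[{"dx":0.2,"dy":0,"dz":0.6,"rx":0,"ry":0,"rz":0},{"dx":0,"dy":0,"dz":0,"rx":0,"ry":0,"rz":0}]'

```text
t: 11.65
position: [0.5001, 0.1976, 0.0483]
eef_rot: [0.049, 0.946, 0.275, -0.167]
force: [-4.3, 4.3, 7.6]
width: 0.0445
finger_force: 63.0
```

Request:
step_arm --targets '[{"dx":0,"dy":-0.7,"dz":0,"rx":0,"ry":0,"rz":0},{"dx":0.2,"dy":-0.3,"dz":0.5,"rx":0,"ry":0,"rz":0},{"dx":0,"dy":0,"dz":0,"rx":0,"ry":0,"rz":0}]'

```text
t: 11.95
position: [0.5001, 0.1978, 0.0481]
eef_rot: [0.049, 0.946, 0.275, -0.166]
force: [-3.6, 1.1, 10.6]
width: 0.0441
finger_force: 63.0
```

Request:
step_arm --targets '[{"dx":0,"dy":-0.4,"dz":0,"rx":0,"ry":0,"rz":0},{"dx":0,"dy":0,"dz":0,"rx":0,"ry":0,"rz":0}]'

```text
t: 12.15
position: [0.5001, 0.1978, 0.0481]
eef_rot: [0.049, 0.946, 0.275, -0.166]
force: [-3.5, -0.2, 10.2]
width: 0.0442
finger_force: 62.9
```

Request:
step_arm --targets '[{"dx":0,"dy":0,"dz":0,"rx":0,"ry":0,"rz":0},{"dx":0,"dy":0,"dz":0,"rx":0,"ry":0,"rz":0},{"dx":0,"dy":0,"dz":0,"rx":0,"ry":0,"rz":0},{"dx":0,"dy":0,"dz":0,"rx":0,"ry":0,"rz":0},{"dx":0,"dy":0,"dz":0,"rx":0,"ry":0,"rz":0},{"dx":0,"dy":0,"dz":0,"rx":0,"ry":0,"rz":0}]' --grip 1

```text
t: 12.75
position: [0.4995, 0.198, 0.0467]
eef_rot: [0.049, 0.946, 0.275, -0.167]
force: [0.0, -0.7, 0.5]
width: 0.0854
finger_force: 0.0
```

```bash
python3 - <<'E'
from kin import *
from plant import arm
s=arm.sense();T0=cur(s);print(s["t"],s["force"],s["width"]);print(T0)
for n in("top","scene"):
    im=arm.read_camera(n)[:,:,::-1];cv2.imwrite(f"pics/{n}2.png",im)
b=cv2.imread("pics/scene2.png")[150:300,250:430]
cv2.imwrite("pics/s2.png",cv2.resize(b,None,fx=4,fy=4,interpolation=cv2.INTER_CUBIC))
E
```

```text
12.75 [ 0.0323 -0.7277  0.4984] 0.08541320332473334
[[ 0.7934  0.5362 -0.2881  0.4995]
 [ 0.5036 -0.8441 -0.1843  0.198 ]
 [-0.342   0.0011 -0.9397  0.0467]
 [ 0.      0.      0.      1.    ]]
```

View pics/s2.png

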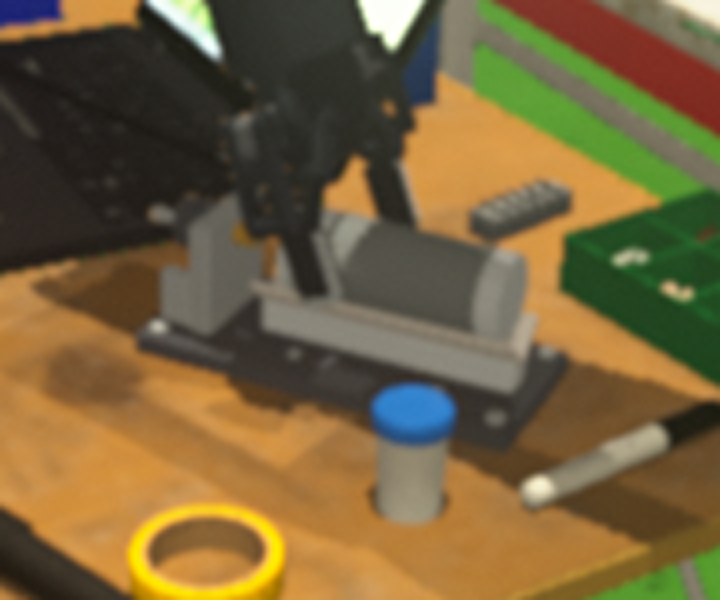

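The cell lies in the V rail: the plain end is at crop (510,290) at the open end, the terminal end is near (270,250), and there is a gap to the plunger. The fingers are open around it.

```bash
cat >> kin.py <<'E'
D3=np.array([np.cos(YAW),np.sin(YAW),0])
def push(s,z=.055,el=1.3): return pose((RM+D3*(s-.0106))*[1,1,0]+[0,0,z],YAW,el)
E
python3 - <<'E'
from kin import *
from plant import arm
p=np.load("p.npy");s=arm.sense();T0=cur(s);TC=np.load("TC.npy")
C=T0@TC;print("plain coord",(C[:3,3]-RM)@D3,(C[:3,3]-RM)@[-D3[1],D3[0],0])
U=T0.copy();U[:3,3]-=T0[:3,2]*.11
plan(T0,U,4);q=check(T0,U,s["joint_pos"],p,2)
H=push(-.085,.16);plan(U,H);q=check(U,H,q,p,6)
L=push(-.085);plan(H,L,5);q=check(H,L,q,p,2);check(L,push(-.034),q,p,2)
E
```

```text
plain coord -0.06434055206030952 0.0014086489793784182
n 4 d mm [  0.   -0.  -27.5] r [ 0. -0. -0.]
[0.5153 0.2081 0.0984] [ 0.3422  0.4508  1.3942 -0.0772  1.6373  1.3552] 2.4e-23
[0.5312 0.2183 0.1501] [ 0.3482  0.4524  1.2937 -0.076   1.7363  1.3536] 2.3e-21
n 5 d mm [-29.6   0.3   1. ] r [0.0002 0.124  0.0002]
[0.5116 0.2055 0.158 ] [ 0.3276  0.2842  1.4682 -0.0584  1.628   1.3364] 5.3e-24
[0.4914 0.1924 0.1635] [ 0.3022  0.1169  1.6348 -0.0378  1.5274  1.3117] 5.1e-23
[0.4709 0.1791 0.1664] [ 0.2703 -0.0526  1.7961 -0.0121  1.4354  1.2775] 1.1e-21
[0.4502 0.1657 0.1668] [ 0.2298 -0.2273  1.9541  0.0212  1.3541  1.2314] 6.5e-20
[0.4296 0.1523 0.1647] [ 0.1773 -0.4113  2.1107  0.0655  1.2875  1.1695] 3.2e-17
[0.4093 0.1391 0.16  ] [ 0.1077 -0.6112  2.2679  0.1251  1.2431  1.0876] 3.8e-24
n 5 d mm [-5.6  0.  20.2] r [-0.  0. -0.]
[0.4093 0.1391 0.1075] [ 0.1077 -0.5572  2.3319  0.1312  1.1261  1.0714] 1.6e-25
[0.4093 0.1391 0.055 ] [ 0.1077 -0.4726  2.3787  0.1412  0.9959  1.0509] 3.5e-26
[0.4308 0.1528 0.055 ] [ 0.1392 -0.378   2.313   0.135   0.9632  1.0814] 2.6e-27
[0.4523 0.1664 0.055 ] [ 0.1667 -0.2909  2.2473  0.129   0.9386  1.1091] 1.6e-28
```

Request:
step_arm --targets '[{"dx":0,"dy":0,"dz":-8,"rx":0,"ry":0,"rz":0},{"dx":0,"dy":0,"dz":-20,"rx":0,"ry":0,"rz":0},{"dx":0,"dy":0,"dz":-28,"rx":0,"ry":0,"rz":0},{"dx":0,"dy":0,"dz":-28,"rx":0,"ry":0,"rz":0},{"dx":0,"dy":0,"dz":-28,"rx":0,"ry":0,"rz":0},{"dx":0,"dy":0,"dz":0,"rx":0,"ry":0,"rz":0}]'

```text
t: 13.45
position: [0.5351, 0.22, 0.1573]
eef_rot: [0.049, 0.946, 0.275, -0.162]
force: [-0.0, 0.3, 0.5]
width: 0.0855
finger_force: 0.0
```

```bash
sed -i 's/RM=np.array.*/RM=np.array([.4894,.1913,.060])/' h.py; python3 - <<'E'
from kin import *
from plant import arm
s=arm.sense();T0=cur(s);print(s["force"],T0[:3,3]);plan(T0,push(-.085,.16),8)
im=cv2.imread("pics/top2.png")
E
```

```text
[-0.0481  0.2513  0.5105] [0.5351 0.22   0.1573]
n 8 d mm [-19.  -0.   1.] r [0.0004 0.0764 0.0001]
```

Request:
step_arm --targets '[{"dx":-19,"dy":0,"dz":1,"rx":0.0004,"ry":0.0764,"rz":0},{"dx":-19,"dy":0,"dz":1,"rx":0.0004,"ry":0.0764,"rz":0},{"dx":-19,"dy":0,"dz":1,"rx":0.0004,"ry":0.0764,"rz":0},{"dx":-19,"dy":0,"dz":1,"rx":0.0004,"ry":0.0764,"rz":0},{"dx":-19,"dy":0,"dz":1,"rx":0.0004,"ry":0.0764,"rz":0},{"dx":-19,"dy":0,"dz":1,"rx":0.0004,"ry":0.0764,"rz":0},{"dx":-19,"dy":0,"dz":1,"rx":0.0004,"ry":0.0764,"rz":0},{"dx":-19,"dy":0,"dz":1,"rx":0.0004,"ry":0.0764,"rz":0}]' --grip 0

```text
t: 14.25
position: [0.4048, 0.1382, 0.1562]
eef_rot: [-0.038, 0.952, 0.277, 0.127]
force: [-0.6, -0.9, 1.5]
width: -0.0001
finger_force: 0.0
```

Request:
step_arm --targets '[{"dx":0,"dy":0,"dz":0,"rx":0,"ry":0,"rz":0},{"dx":0,"dy":0,"dz":0,"rx":0,"ry":0,"rz":0}]'

```text
t: 14.45
position: [0.405, 0.1379, 0.1565]
eef_rot: [-0.037, 0.952, 0.276, 0.126]
force: [0.2, 0.7, 0.0]
width: -0.0
finger_force: 0.0
```

```bash
python3 - <<'E'
from kin import *
from plant import arm
s=arm.sense();T0=cur(s);print(s["force"],T0[:3,3],s["width"]);plan(T0,push(-.085,.055),6)
T=arm.camera_model("top");im=arm.read_camera("top")[:,:,::-1];cv2.imwrite("pics/top3.png",im)
cv2.imwrite("pics/t3.png",cv2.resize(im[140:290,270:400],None,fx=4,fy=4,interpolation=cv2.INTER_CUBIC))
print(proj(T,RM+D3*-.064),proj(T,RM+D3*.06),proj(T,RM+D3*.09))
E
```

```text
[0.1828 0.7321 0.0358] [0.405  0.1379 0.1565] -3.50560689858569e-05
n 6 d mm [-3.8  0.  16.5] r [-0.0002  0.0012 -0.0001]
[359.8038 249.7945] [325.894  198.9276] [317.8213 186.818 ]
```

View pics/t3.png

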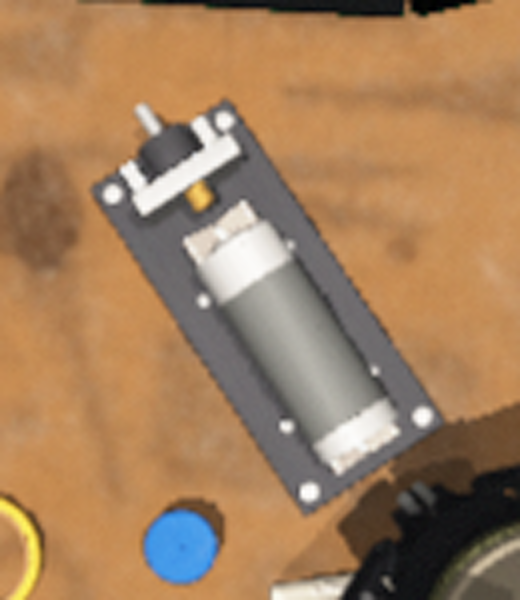

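The cell lies straight in the rail, with its terminal near (222,235), clear of the plunger tip at (203,205). The arm is below and to the right.

Request:
step_arm --targets '[{"dx":-3.8,"dy":0,"dz":16.5,"rx":0,"ry":0.001,"rz":0},{"dx":-3.8,"dy":0,"dz":16.5,"rx":0,"ry":0.001,"rz":0},{"dx":-3.8,"dy":0,"dz":16.5,"rx":0,"ry":0.001,"rz":0},{"dx":-3.8,"dy":0,"dz":16.5,"rx":0,"ry":0.001,"rz":0},{"dx":-3.8,"dy":0,"dz":16.5,"rx":0,"ry":0.001,"rz":0},{"dx":-3.8,"dy":0,"dz":16.5,"rx":0,"ry":0.001,"rz":0},{"dx":0,"dy":0,"dz":0,"rx":0,"ry":0,"rz":0},{"dx":0,"dy":0,"dz":0,"rx":0,"ry":0,"rz":0}]'

```text
t: 15.3
position: [0.409, 0.141, 0.0552]
eef_rot: [-0.038, 0.952, 0.277, 0.127]
force: [-0.2, -0.2, 0.4]
width: -0.0
finger_force: 0.0
```

```bash
python3 - <<'E'
from kin import *
from plant import arm
s=arm.sense();T0=cur(s);print(s["force"],T0[:3,3],(T0[:3,3]-RM)@D3+.0106,(T0[:3,3]-RM)@[-D3[1],D3[0],0]);plan(T0,push(-.066,.055),6);plan(push(-.066),push(-.046),20)
E
```

```text
[-0.1949 -0.1892  0.4296] [0.409  0.141  0.0552] -0.0842308581098281 0.0005666607276352393
n 6 d mm [2.9 0.1 0.8] r [-0.0005  0.0007  0.0001]
n 20 d mm [1.  0.  0.3] r [-0.  0. -0.]
```

Request:
step_arm --targets '[{"dx":2.9,"dy":0,"dz":0.8,"rx":0,"ry":0,"rz":0},{"dx":2.9,"dy":0,"dz":0.8,"rx":0,"ry":0,"rz":0},{"dx":2.9,"dy":0,"dz":0.8,"rx":0,"ry":0,"rz":0},{"dx":2.9,"dy":0,"dz":0.8,"rx":0,"ry":0,"rz":0},{"dx":2.0,"dy":0,"dz":0.6,"rx":0,"ry":0,"rz":0},{"dx":1.5,"dy":0,"dz":0.4,"rx":0,"ry":0,"rz":0},{"dx":1.5,"dy":0,"dz":0.4,"rx":0,"ry":0,"rz":0},{"dx":1.5,"dy":0,"dz":0.4,"rx":0,"ry":0,"rz":0}]'

```text
t: 16.1
position: [0.4244, 0.1507, 0.0548]
eef_rot: [-0.038, 0.952, 0.276, 0.128]
force: [0.2, -0.6, -0.3]
width: 0.0004
finger_force: 0.0
```

Request:
step_arm --targets '[{"dx":1.5,"dy":0,"dz":0.4,"rx":0,"ry":0,"rz":0},{"dx":1.5,"dy":0,"dz":0.4,"rx":0,"ry":0,"rz":0},{"dx":1.5,"dy":0,"dz":0.4,"rx":0,"ry":0,"rz":0},{"dx":1.5,"dy":0,"dz":0.4,"rx":0,"ry":0,"rz":0},{"dx":1.5,"dy":0,"dz":0.4,"rx":0,"ry":0,"rz":0},{"dx":1.5,"dy":0,"dz":0.4,"rx":0,"ry":0,"rz":0},{"dx":1.5,"dy":0,"dz":0.4,"rx":0,"ry":0,"rz":0},{"dx":1.5,"dy":0,"dz":0.4,"rx":0,"ry":0,"rz":0}]'

```text
t: 16.9
position: [0.4348, 0.1574, 0.0549]
eef_rot: [-0.038, 0.952, 0.277, 0.128]
force: [-1.7, -1.4, -0.2]
width: 0.0002
finger_force: 1.0
```

```bash
cat > st.py <<'E'
from kin import *
from plant import arm
s=arm.sense();T0=cur(s);l=np.array([-D3[1],D3[0],0]);print(s["t"],"F along,lat,z",s["force"]@D3,s["force"]@l,s["force"][2],"corner",(T0[:3,3]-RM)@D3+.0106,(T0[:3,3]-RM)@l,T0[2,3])
E
python3 st.py
```

```text
16.9 F along,lat,z -2.1740793799124223 -0.2991306988467017 -0.16210370556617165 corner -0.053639228968219585 0.0005730129231891319 0.05485939155620687
```

Request:
step_arm --targets '[{"dx":1.4,"dy":0,"dz":0.4,"rx":0,"ry":0,"rz":0},{"dx":1.4,"dy":0,"dz":0.4,"rx":0,"ry":0,"rz":0},{"dx":1.4,"dy":0,"dz":0.4,"rx":0,"ry":0,"rz":0},{"dx":1.4,"dy":0,"dz":0.4,"rx":0,"ry":0,"rz":0},{"dx":1.4,"dy":0,"dz":0.4,"rx":0,"ry":0,"rz":0},{"dx":1.4,"dy":0,"dz":0.4,"rx":0,"ry":0,"rz":0},{"dx":1.4,"dy":0,"dz":0.4,"rx":0,"ry":0,"rz":0},{"dx":1.4,"dy":0,"dz":0.4,"rx":0,"ry":0,"rz":0}]'

```text
t: 17.7
position: [0.444, 0.1632, 0.0545]
eef_rot: [-0.038, 0.952, 0.277, 0.127]
force: [-11.6, -8.6, 9.8]
width: 0.0003
finger_force: 6.7
```

```bash
python3 st.py
```

```text
17.7 F along,lat,z -14.38246893888065 -1.0793994093322679 9.7801511143261 corner -0.04278943793479628 0.0005920386686380274 0.054549342627987496
```

Request:
step_arm --targets '[{"dx":1.1,"dy":0,"dz":0.1,"rx":0,"ry":0,"rz":0},{"dx":1.1,"dy":0,"dz":0.1,"rx":0,"ry":0,"rz":0},{"dx":1.1,"dy":0,"dz":0.2,"rx":0,"ry":0,"rz":0},{"dx":1.0,"dy":0,"dz":0.3,"rx":0,"ry":0,"rz":0}]'

```text
t: 18.1
position: [0.4471, 0.1652, 0.0546]
eef_rot: [-0.038, 0.952, 0.277, 0.126]
force: [-10.8, -8.2, 8.1]
width: 0.0001
finger_force: 6.6
```

```bash
python3 st.py
```

```text
18.1 F along,lat,z -13.522883441606364 -1.1874610024969074 8.13038662975229 corner -0.039076122108397705 0.0006166955917263999 0.05464512265724472
```

Request:
step_arm --targets '[{"dx":0.8,"dy":0,"dz":0.2,"rx":0,"ry":0,"rz":0},{"dx":0.8,"dy":0,"dz":0.2,"rx":0,"ry":0,"rz":0},{"dx":0.8,"dy":0,"dz":0.2,"rx":0,"ry":0,"rz":0},{"dx":0.8,"dy":0,"dz":0.2,"rx":0,"ry":0,"rz":0}]'

```text
t: 18.5
position: [0.4497, 0.1669, 0.0547]
eef_rot: [-0.038, 0.952, 0.277, 0.126]
force: [-11.2, -8.9, 9.1]
width: -0.0001
finger_force: 7.3
```

Request:
step_arm --targets '[{"dx":0.6,"dy":0,"dz":0.2,"rx":0,"ry":0,"rz":0},{"dx":0.6,"dy":0,"dz":0.2,"rx":0,"ry":0,"rz":0}]'

```text
t: 18.7
position: [0.4507, 0.1675, 0.0546]
eef_rot: [-0.038, 0.952, 0.277, 0.126]
force: [-12.5, -10.4, 10.5]
width: 0.0
finger_force: 8.0
```

```bash
python3 st.py
```

```text
18.7 F along,lat,z -16.154967531917748 -2.06071194623648 10.540340963371154 corner -0.03483216168945979 0.0006164742970180937 0.05459382336475484
```

Request:
step_arm --targets '[{"dx":0.6,"dy":0,"dz":0.2,"rx":0,"ry":0,"rz":0},{"dx":0.6,"dy":0,"dz":0.2,"rx":0,"ry":0,"rz":0},{"dx":0.6,"dy":0,"dz":0.2,"rx":0,"ry":0,"rz":0}]'

```text
t: 19.0
position: [0.4523, 0.1685, 0.0546]
eef_rot: [-0.038, 0.952, 0.277, 0.126]
force: [-14.2, -9.9, 12.4]
width: -0.0002
finger_force: 8.9
```

```bash
python3 st.py
```

```text
19.0 F along,lat,z -17.349390931888617 -0.7609066008985502 12.423756571949557 corner -0.03299519523728702 0.0005951745920680069 0.054574429930892815
```

Request:
step_arm --targets '[{"dx":0.6,"dy":0,"dz":0.1,"rx":0,"ry":0,"rz":0},{"dx":0.6,"dy":0,"dz":0.1,"rx":0,"ry":0,"rz":0}]'

```text
t: 19.2
position: [0.4531, 0.1691, 0.0546]
eef_rot: [-0.038, 0.952, 0.277, 0.126]
force: [-14.7, -9.8, 11.7]
width: 0.0001
finger_force: 8.8
```

Request:
step_arm --targets '[{"dx":0.5,"dy":0,"dz":0.1,"rx":0,"ry":0,"rz":0},{"dx":0.5,"dy":0,"dz":0.1,"rx":0,"ry":0,"rz":0}]'

```text
t: 19.4
position: [0.4539, 0.1695, 0.0545]
eef_rot: [-0.038, 0.952, 0.277, 0.126]
force: [-16.1, -11.6, 12.6]
width: -0.0001
finger_force: 10.2
```

```bash
python3 st.py
```

```text
19.4 F along,lat,z -19.850488527293013 -1.182349710792795 12.605601301540554 corner -0.031077482128226003 0.0006424283854427447 0.05454763832627952
```

Request:
step_arm --targets '[{"dx":0.5,"dy":0,"dz":0.1,"rx":0,"ry":0,"rz":0},{"dx":0.5,"dy":0,"dz":0.1,"rx":0,"ry":0,"rz":0}]'

```text
t: 19.6
position: [0.454, 0.1696, 0.0544]
eef_rot: [-0.038, 0.952, 0.277, 0.125]
force: [-23.6, -17.3, 20.9]
width: -0.0002
finger_force: 14.6
```

Request:
step_arm --targets '[{"dx":0.5,"dy":0,"dz":0.1,"rx":0,"ry":0,"rz":0},{"dx":0.5,"dy":0,"dz":0.1,"rx":0,"ry":0,"rz":0}]'

```text
t: 19.8
position: [0.4542, 0.1697, 0.0544]
eef_rot: [-0.037, 0.952, 0.277, 0.124]
force: [-30.9, -21.4, 29.0]
width: -0.0004
finger_force: 19.0
```

```bash
python3 st.py
```

```text
19.8 F along,lat,z -37.53071294760789 -1.4983682023368623 29.04855201072987 corner -0.030731736727925896 0.0006229682571668247 0.05437801691628229
```

The stop is reached, since the force rises sharply with no more travel. I'll ease the force a little and hold.

Request:
step_arm --targets '[{"dx":-0.2,"dy":0,"dz":-0.3,"rx":0,"ry":0,"rz":0},{"dx":0,"dy":0,"dz":0,"rx":0,"ry":0,"rz":0},{"dx":0,"dy":0,"dz":0,"rx":0,"ry":0,"rz":0}]'

```text
t: 20.1
position: [0.4541, 0.1697, 0.0545]
eef_rot: [-0.037, 0.952, 0.277, 0.124]
force: [-25.6, -18.2, 21.1]
width: -0.0005
finger_force: 15.4
```

```bash
python3 st.py; python3 - <<'E'
from plant import arm
import cv2
im=arm.read_camera("top")[140:290,270:400,::-1];im2=arm.read_camera("scene")[150:300,250:400,::-1]
r=lambda a:cv2.resize(a,(390,450),interpolation=cv2.INTER_CUBIC)
cv2.imwrite("pics/hold.png",cv2.hconcat([r(im),r(im2)]))
E
```

```text
20.1 F along,lat,z -31.33439082114215 -1.6881694094749145 21.084338573430166 corner -0.03083596572390932 0.0006563072282510906 0.05446339224098424
```

View pics/hold.png

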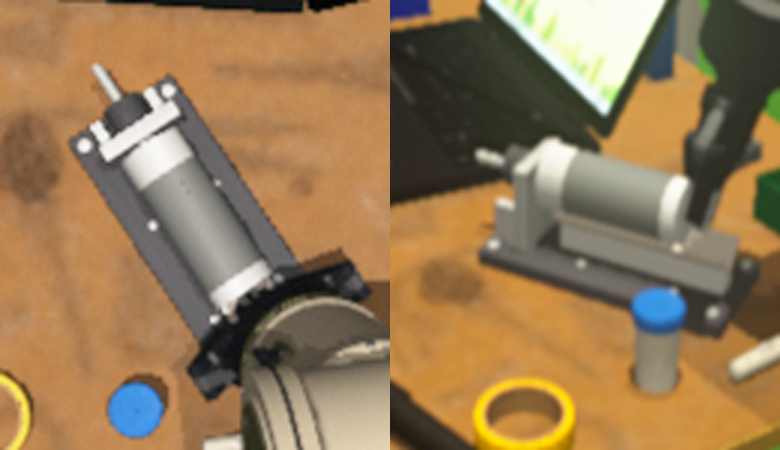

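The cell's terminal end is up against the stop plate (left picture about (155,145)) and the rod behind the plate stands further out, so the plunger is in. I'll hold for about 4 s.

Request:
step_arm --targets '[{"dx":0,"dy":0,"dz":0,"rx":0,"ry":0,"rz":0},{"dx":0,"dy":0,"dz":0,"rx":0,"ry":0,"rz":0},{"dx":0,"dy":0,"dz":0,"rx":0,"ry":0,"rz":0},{"dx":0,"dy":0,"dz":0,"rx":0,"ry":0,"rz":0},{"dx":0,"dy":0,"dz":0,"rx":0,"ry":0,"rz":0},{"dx":0,"dy":0,"dz":0,"rx":0,"ry":0,"rz":0},{"dx":0,"dy":0,"dz":0,"rx":0,"ry":0,"rz":0},{"dx":0,"dy":0,"dz":0,"rx":0,"ry":0,"rz":0}]'

```text
t: 21.0
position: [0.4541, 0.1696, 0.0545]
eef_rot: [-0.037, 0.952, 0.277, 0.124]
force: [-24.3, -17.6, 21.2]
width: -0.0001
finger_force: 15.5
```

Request:
step_arm --targets '[{"dx":0,"dy":0,"dz":0,"rx":0,"ry":0,"rz":0},{"dx":0,"dy":0,"dz":0,"rx":0,"ry":0,"rz":0},{"dx":0,"dy":0,"dz":0,"rx":0,"ry":0,"rz":0},{"dx":0,"dy":0,"dz":0,"rx":0,"ry":0,"rz":0},{"dx":0,"dy":0,"dz":0,"rx":0,"ry":0,"rz":0},{"dx":0,"dy":0,"dz":0,"rx":0,"ry":0,"rz":0},{"dx":0,"dy":0,"dz":0,"rx":0,"ry":0,"rz":0},{"dx":0,"dy":0,"dz":0,"rx":0,"ry":0,"rz":0}]'

```text
t: 21.8
position: [0.454, 0.1697, 0.0544]
eef_rot: [-0.037, 0.952, 0.277, 0.124]
force: [-25.5, -18.1, 21.8]
width: 0.0002
finger_force: 15.5
```

Request:
step_arm --targets '[{"dx":0,"dy":0,"dz":0,"rx":0,"ry":0,"rz":0},{"dx":0,"dy":0,"dz":0,"rx":0,"ry":0,"rz":0},{"dx":0,"dy":0,"dz":0,"rx":0,"ry":0,"rz":0},{"dx":0,"dy":0,"dz":0,"rx":0,"ry":0,"rz":0},{"dx":0,"dy":0,"dz":0,"rx":0,"ry":0,"rz":0},{"dx":0,"dy":0,"dz":0,"rx":0,"ry":0,"rz":0},{"dx":0,"dy":0,"dz":0,"rx":0,"ry":0,"rz":0},{"dx":0,"dy":0,"dz":0,"rx":0,"ry":0,"rz":0}]'

```text
t: 22.6
position: [0.454, 0.1696, 0.0544]
eef_rot: [-0.037, 0.952, 0.277, 0.124]
force: [-25.5, -18.4, 20.7]
width: 0.0003
finger_force: 15.5
```

Request:
step_arm --targets '[{"dx":0,"dy":0,"dz":0,"rx":0,"ry":0,"rz":0},{"dx":0,"dy":0,"dz":0,"rx":0,"ry":0,"rz":0},{"dx":0,"dy":0,"dz":0,"rx":0,"ry":0,"rz":0},{"dx":0,"dy":0,"dz":0,"rx":0,"ry":0,"rz":0},{"dx":0,"dy":0,"dz":0,"rx":0,"ry":0,"rz":0},{"dx":0,"dy":0,"dz":0,"rx":0,"ry":0,"rz":0},{"dx":0,"dy":0,"dz":0,"rx":0,"ry":0,"rz":0},{"dx":0,"dy":0,"dz":0,"rx":0,"ry":0,"rz":0}]'

```text
t: 23.4
position: [0.4541, 0.1696, 0.0545]
eef_rot: [-0.037, 0.952, 0.277, 0.124]
force: [-24.7, -17.9, 21.6]
width: 0.0005
finger_force: 15.5
```

Request:
step_arm --targets '[{"dx":0,"dy":0,"dz":0,"rx":0,"ry":0,"rz":0},{"dx":0,"dy":0,"dz":0,"rx":0,"ry":0,"rz":0},{"dx":0,"dy":0,"dz":0,"rx":0,"ry":0,"rz":0},{"dx":0,"dy":0,"dz":0,"rx":0,"ry":0,"rz":0},{"dx":0,"dy":0,"dz":0,"rx":0,"ry":0,"rz":0},{"dx":0,"dy":0,"dz":0,"rx":0,"ry":0,"rz":0}]'

```text
t: 24.0
position: [0.4541, 0.1697, 0.0545]
eef_rot: [-0.037, 0.952, 0.277, 0.124]
force: [-25.4, -19.0, 21.4]
width: -0.0
finger_force: 15.5
```

Request:
step_arm --targets '[{"dx":-1.0,"dy":0,"dz":-0.5,"rx":0,"ry":0,"rz":0},{"dx":-1.4,"dy":0,"dz":-0.4,"rx":0,"ry":0,"rz":0},{"dx":-1.9,"dy":0,"dz":-0.5,"rx":0,"ry":0,"rz":0},{"dx":-1.9,"dy":0,"dz":-0.5,"rx":0,"ry":0,"rz":0},{"dx":-1.9,"dy":0,"dz":-0.5,"rx":0,"ry":0,"rz":0},{"dx":-1.9,"dy":0,"dz":-0.5,"rx":0,"ry":0,"rz":0},{"dx":-1.9,"dy":0,"dz":-0.5,"rx":0,"ry":0,"rz":0},{"dx":-1.9,"dy":0,"dz":-0.5,"rx":0,"ry":0,"rz":0}]'

```text
t: 24.8
position: [0.4442, 0.1636, 0.0553]
eef_rot: [-0.038, 0.952, 0.277, 0.127]
force: [-2.8, -3.0, -1.6]
width: 0.0001
finger_force: 2.1
```

Request:
step_arm --targets '[{"dx":-2.9,"dy":0,"dz":-0.8,"rx":0,"ry":0,"rz":0},{"dx":-4,"dy":0,"dz":-1.1,"rx":0,"ry":0,"rz":0},{"dx":-6,"dy":0,"dz":-1.7,"rx":0,"ry":0,"rz":0},{"dx":-8,"dy":0,"dz":-2.3,"rx":0,"ry":0,"rz":0},{"dx":-8,"dy":0,"dz":-2.3,"rx":0,"ry":0,"rz":0},{"dx":-4,"dy":0,"dz":-1.1,"rx":0,"ry":0,"rz":0},{"dx":0,"dy":0,"dz":0,"rx":0,"ry":0,"rz":0}]'

```text
t: 25.5
position: [0.4159, 0.1452, 0.0563]
eef_rot: [-0.038, 0.952, 0.276, 0.128]
force: [0.7, 0.4, 0.2]
width: 0.0
finger_force: 0.0
```

Request:
step_arm --targets '[{"dx":0,"dy":0,"dz":-10,"rx":0,"ry":0,"rz":0},{"dx":0,"dy":0,"dz":-20,"rx":0,"ry":0,"rz":0},{"dx":0,"dy":0,"dz":-20,"rx":0,"ry":0,"rz":0},{"dx":0,"dy":0,"dz":-20,"rx":0,"ry":0,"rz":0},{"dx":0,"dy":0,"dz":0,"rx":0,"ry":0,"rz":0},{"dx":0,"dy":0,"dz":0,"rx":0,"ry":0,"rz":0}]'

```text
t: 26.1
position: [0.4013, 0.1355, 0.1245]
eef_rot: [-0.038, 0.952, 0.276, 0.129]
force: [0.5, -0.4, -0.2]
width: -0.0001
finger_force: 0.0
```

```bash
python3 st.py; python3 - <<'E'
from plant import arm
import cv2
im=arm.read_camera("top")[140:290,220:440,::-1]
cv2.imwrite("pics/end.png",cv2.resize(im,None,fx=3.5,fy=3.5,interpolation=cv2.INTER_CUBIC))
E
```

```text
26.1 F along,lat,z 0.24367161365901477 -0.5876583143836881 -0.17308439223311972 corner -0.09371580730605615 7.015147257403768e-05 0.12449395148900139
```

View pics/end.png

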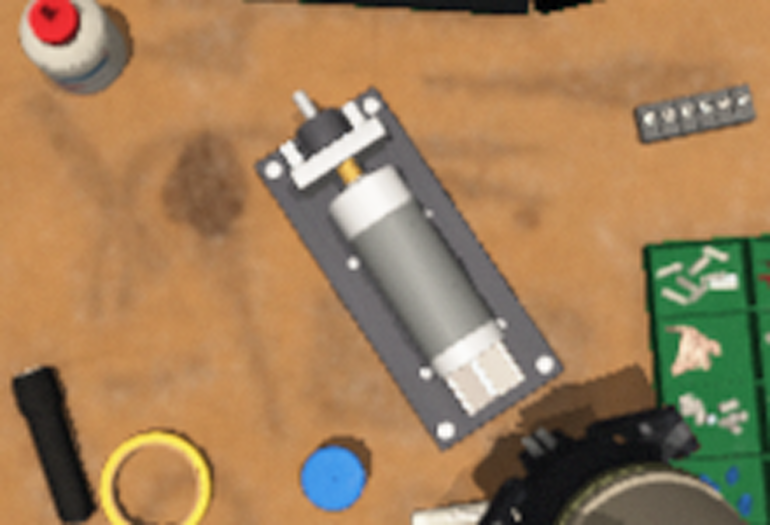

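The plunger has sprung out again at about (350,170). The cell lies in the rail, the arm is clear of it, and the bystanders are where they were.

```bash
python3 -c "
from plant import arm
print(arm.close_job())"
```

```text
the job is handed in; nothing more can be done
None
```

The contact test is done and handed in at about 26 s: I laid the cell in the rail clear of the plunger, pushed it hard against the stop plate, held it there about 4 s at roughly 31 N, then released it, and the last picture shows the plunger out, the cell lying in the rail and the other things where they were.

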